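# Park a carrier of clean flanges under the dust cover, past its sprung shutter

### The arm

A 6-joint arm with a two-finger parallel gripper is mounted at the origin on a cart in front of the work surface, level with it; the furniture and walls round the work are solid. World frame = base frame: x ahead of the robot, y to its left, z up, the work surface at z = 0. Lengths are in m, angles in rad, forces in N, time in s.
With the tool pointing down it reaches from about 0.425 to 1.125 m from the base axis. Payload 14.9 kg.
Tool frame: the origin (TCP) lies at the very end of the fingers, on their centre line; the grasp point (between the pads) lies 19 mm behind it; z points along the fingers, y is the direction in which the jaws open and shut (so a half turn about z gives the same grasp; the last joint's range is limited). The gripper opens to 91 mm and grips with 3 to 60 N. Pads are 32 mm wide; open, the fingers measure 118 mm over their backs; the gripper's body (76 mm by 178 mm) begins 60 mm behind the grasp point.
Start: joints at [1.21, 0.379, 1.734, -0, 1.028, -0.033], TCP at [0.225, 0.663, 0.214] pointing down, gripper open.
Joint ranges: [-2.77, 2.77], [-0.74, 2.19], [0, 2.66], [-1.06, 4.2], [0.31, 2.87], [-3.08, 3.08]. Speed limits (rad/s): [1.89, 1.89, 2.39, 3.14, 3.14, 3.14].

### API

Orientations are given as a rotation vector (axis times angle).
In Python, from bench import status, vision, finish_job gives the robot as it stands. The module is installed in compiled form; this text tells all that it offers.
- The arm moves only by the tool apply_moves, never from a script. Its argument "commands" is a list that holds one entry, the list of rows, each a list of 5 numbers: the shift along the world's x, y, z in mm, then the turn about the world's z in degrees, then the finger opening in mm, from 0 to 91.2. In form: [[[dx, dy, dz, spin, hand], ...]]. A call has 1 to 5 rows; each row is the pose to reach, as a shift and turn from the pose commanded when the call began; what a row does not reach only later rows make up. A row lasts 1/8 s, in which the tool goes at most 62.5 mm and 10.7 degrees, less where a joint would pass 70% of its speed; a pose out of reach is approached as far as the arm can. A call with a gripper value outside its range is refused whole. The fingers move at their own pace and stop on an object; "force" is the grip in N (left out, the last holds). Time passes only in rows, so rows that repeat a pose let the fingers close. It gives the time, the measured TCP pose, the force and the opening at its end, in the units of the state.
- status.sense(): the state, without advancing time (a new reading comes with each control period).
- vision.get_image(name): name is "scene" or "top"; returns a dict with "color" (400x640x3 uint8, red, green, blue), "K" (3x3 intrinsics, pixels), "origin" and "orientation" of the camera in the world. Camera axes: x right, y down, z forward; pixel columns grow to the right and rows downward; lengths in m; the calibration is good to about 2 mm. A picture is of the moment at which its call begins. There is no depth.
- finish_job(): hands the job in, once; it reports no verdict.
The state is a dict: "t": time; "qpos": joint angles; "qvel": joint speeds; "effort": joint torques, N m; "eef_pos": TCP position; "eef_rot": TCP orientation; "force": force on the tool from outside, world axes, zero at the start; "torque": the same for the moment, N m; "gripper_width": finger opening in m.
Only numpy, scipy, OpenCV 4.12 (cv2) and the standard library are available. Lean on these libraries where they do the work, as an engineer would, in place of code of your own. Each camera call takes 0.05 s, during which the arm holds its last target.

### The job

Park the carrier with the two clean blank flanges under the dust cover: push the shutter's red rod aside with one fingertip to hold the shutter up, and while holding it push the carrier with another fingertip (it has an upright push plate at its rear) under the shutter, fully home against the end stop; then take the hand away so that the shutter springs shut behind it. Only push, lift nothing: the shutter must not touch the carrier or flanges, the fingers must not touch the flanges, and the other things stay where they lie.

Things in the scene. Friction and masses are not known exactly. Their poses are not given: they have to be found in the camera images.
- dock: Grey storage dock fixed to the bench. x = push direction along its lane, y = left of that, z up; origin at bench level, mid-lane, below the shutter. Base plate 8 mm thick: x -236 to 121, y -50 to 50 mm (hinge ear: y to 93 mm at x 0 to 60). The lane floor (z = 8 mm) is 68 mm wide between guide strips 8 mm thick, tops at z = 16 mm. All 'dock' coordinates below are in this frame.
- end_stop (a point): Mid-point of the end stop's rubber pads, dock x = 108 mm, z = 20 mm, inside the clear dust cover. The cover (aluminium frame, clear panes) stands over dock x 10 to 120 mm, y -46 to 46 mm, top at z = 63 mm, and is open toward -x, where the shutter hangs before it.
- shutter (a joint): Shutter angle, rad: 0 shut, stop at 1.45. From 0.6 it clears carrier and flanges by a few mm; 1.0 to 1.2 is comfortable (top corner then about 130 mm above the bench). A spring and its weight shut it; pushing it along the lane cannot open it. Pushing its red rod sideways, in dock +y from the lane side, opens it with 2 to 4 N.
- hinge_pin (a point): The shutter's hinge pin, its axis along dock x, at dock x = 0, y = 62 mm, z = 30 mm. The shutter, a yellow steel plate 4 mm thick in the plane x = 0, reaches from near the pin across the lane to y = -40 mm; shut, it spans z = 17 to 50 mm. It turns in its own plane, its free end swinging up over the lane.
- rod_end (a point): Free end of the shutter's rod, on its centre line. The red-sleeved rod, 8 mm thick, runs straight along dock x from here (x = -250 mm) to rod_root and stays parallel to the lane, swinging at 30 mm radius about the pin: shut y = 43, z = 53 mm; at 0.7 rad y = 62, z = 60; at 1.1 rad y = 74, z = 58. Nothing but the base lies under it: a finger can slide along all of it.
- rod_root (a point): End of the red sleeve nearest the shutter, on the rod's centre line, dock x = -60 mm. From here a bare rod goes on to the hinge.
- carrier: Loose black block 94 (x) x 64 (y) x 20 mm, 0.15 to 0.3 kg, 2 mm play either side in the lane (slippery strips), axes as the dock's. Origin: centre of the block's underside. Behind it a flat tail, 34 mm wide, 5 mm thick, ends in a guide shoe (64 mm wide, 8 high) with an upright push plate 44 mm wide, 36 high. The shut shutter passes over the tail. Home: origin at dock x = 61 mm.
- push_face (a point): Middle of the rear (-x) face of the carrier's push plate, 109 mm behind the carrier's origin and 24 mm above the lane floor (plate: 0 to 36 mm above it): push here. With the carrier home this face is at dock x = -48 mm, so the hand need not pass the shutter.
- carrier_front (a point): Middle of the carrier block's front face; starts 20 to 50 mm short of the shutter, home at dock x = 108 mm.
- blank_flange_1: Clean steel blank flange, disc 34 mm in diameter, 8 mm thick, loose in the carrier's rear pocket (5 mm deep), 3 mm proud. Origin at the centre of its underside.
- blank_flange_2: The same, in the front pocket.
- ring_clamp: Bystander: small steel ring clamp, 70 x 49 x 20 mm, on the bench beyond the dust cover.
- centring_ring: Bystander: centring ring with black o-ring, 37 mm across, 9 mm high, on the bench beside the dock (its +y side).
- blank_cap: Bystander: round steel cap, 40 mm across, 6 mm high, on the bench beside the dock (its +y side).
- tweezers_a: Bystander: steel tweezers 132 mm long, 9 mm high, lying beside the dock, on its +y side.
- calliper: Bystander: calliper 198 mm long, to the left on the bench.
- driver_yellow: Bystander: yellow-handled screwdriver 150 mm long, to the left on the bench.
- driver_red: Bystander: red-handled screwdriver 180 mm long, to the left on the bench.
Mind the look-alikes: they are no part of the job. There is more than one size of the carrier; the one meant has the size given above.

How it is judged:
By the outcome, as a careful person would: the job done as asked, in the order asked, and still so for the second after the job is handed in, with the robot touching nothing.
It also fails if it takes over 42 s, if anything falls off the work surface, if the arm or the gripper's body presses on something with over 40 N, if the wrist force passes 120 N, or if a joint passes its speed limit or range.

## Working session

There is one attempt and no reset: what is moved stays moved. The work goes in short steps, Python scripts to look and compute and a tool call to move; the robot and the scene stay as the last step left them, time stands still between calls to the robot, and variables do not carry over. Pictures are saved under pics/ and viewed, and the job is handed in when it is done.

Besides the shell and the picture viewer there is one more tool, called after "Emit:" by a JSON object that holds its "api" and its "payload". apply_moves: Moves the arm, as the interface text tells. Its arguments: {"type":"object","properties":{"commands":{"type":"array","items":{"type":"array","items":{"type":"array","items":{"type":"number"}}}},"force":{"type":"number"}},"required":["commands"]}

```bash
mkdir -p pics; cat > h.py <<'E'
import numpy as np, cv2
from scipy.spatial.transform import Rotation as R
def rot(o):
    o=np.array(o,float)
    if o.shape==(3,3): return o
    if o.size==3: return R.from_rotvec(o).as_matrix()
    return R.from_quat(o).as_matrix()
def ray(im,u,v):
    d=rot(im['orientation'])@np.linalg.inv(im['K'])@np.array([u,v,1.]); return np.array(im['origin']),d
def plane(im,u,v,z):
    o,d=ray(im,u,v); return o+d*(z-o[2])/d[2]
def proj(im,p):
    c=rot(im['orientation']).T@(np.array(p)-im['origin']); q=im['K']@c; return q[:2]/q[2]
def tri(a,pa,b,pb):
    o1,d1=ray(a,*pa);o2,d2=ray(b,*pb)
    s=np.linalg.lstsq(np.stack([d1,-d2],1),o2-o1,rcond=None)[0]
    p,q=o1+s[0]*d1,o2+s[1]*d2
    return (p+q)/2,np.linalg.norm(p-q)
E
python3 - <<'E'
from h import *
import pickle
from bench import status,vision
for n in('scene','top'):
    im=vision.get_image(n); print(n,im['K'],im['origin'],im['orientation'])
    pickle.dump(im,open(n+'0.pkl','wb')); cv2.imwrite(f'pics/{n}0.png',im['color'][:,:,::-1])
print(status.sense())
E
```

```text
scene [[418.51083945   0.         325.93739939]
 [  0.         418.51083945 200.05865837]
 [  0.           0.           1.        ]] [-0.43648779  0.62003119  1.25983199] [-1.27911526  2.30966619 -0.90688329]
top [[428.04404516   0.         323.68786488]
 [  0.         428.04404516 200.02565815]
 [  0.           0.           1.        ]] [0.2602339  0.03233387 1.30696751] [-2.14250347  2.11461826 -0.19281013]
{'t': 0.1, 'qpos': array([ 1.20972808e+00,  3.79379206e-01,  1.73467899e+00, -1.64323316e-05,
        1.02848916e+00, -3.32625722e-02]), 'qvel': array([ 6.29814880e-05,  9.13839885e-04, -8.52039700e-04, -8.70951919e-04,
       -3.09580147e-03, -4.52433812e-04]), 'effort': array([ 1.72713830e-03, -7.65025449e+01, -4.35291910e+01,  6.53008721e-02,
        3.98547621e-02, -2.39044419e-05]), 'eef_pos': array([0.22524416, 0.66242282, 0.21335919]), 'eef_rot': array([-5.12572103e-01, -3.09931988e+00,  1.47482350e-03]), 'force': array([-0.39899066,  0.17941635,  1.5529163 ]), 'torque': array([ 0.03525649,  0.01099885, -0.01172312]), 'gripper_width': 0.0910625401444381}
```

View pics/scene0.png

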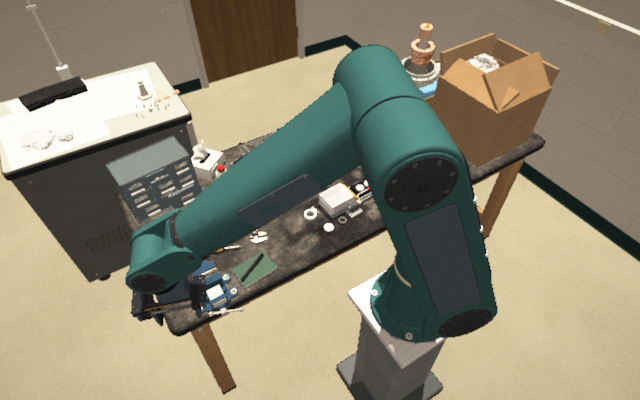

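View pics/top0.png

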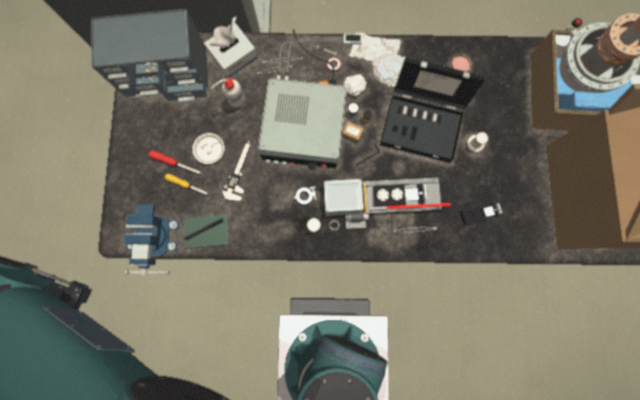

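```bash
python3 - <<'E'
from h import *
import pickle
t=pickle.load(open('top0.pkl','rb'));s=pickle.load(open('scene0.pkl','rb'))
c=t['color'][165:245,285:460,::-1]; cv2.imwrite('pics/topz.png',cv2.resize(c,None,fx=4.5,fy=4.5,interpolation=cv2.INTER_CUBIC))
for p in [(325,180),(325,215),(440,180),(440,212)]: print(p,plane(t,*p,0.03))
print(plane(t,333,360,0))
E
```

```text
(325, 180) [0.55339625 0.02830306 0.03      ]
(325, 215) [0.44533965 0.02697503 0.03      ]
(440, 180) [ 0.55815192 -0.32357207  0.03      ]
(440, 212) [ 0.45908912 -0.32005307  0.03      ]
[ 0.02442307 -0.00163271  0.        ]
```

View pics/topz.png

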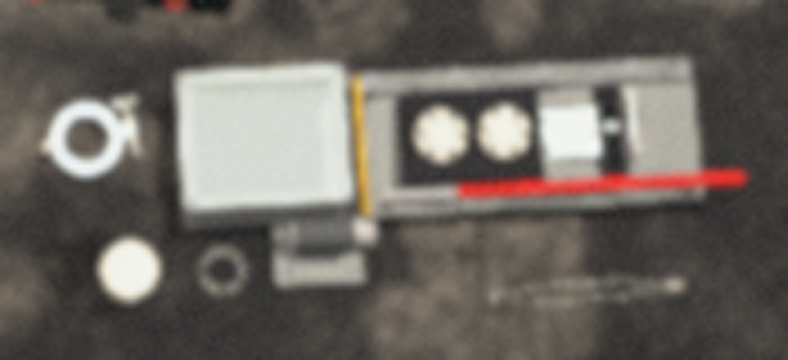

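```bash
cat > meas.py <<'E'
from h import *
def red(im):
    hsv=cv2.cvtColor(im['color'],cv2.COLOR_RGB2HSV); h,s,v=cv2.split(hsv)
    m=(((h<8)|(h>172))&(s>150)&(v>110)).astype(np.uint8)
    return m
def rodpx(im,roi):
    x0,y0,x1,y1=roi; m=np.zeros(im['color'].shape[:2],np.uint8); m[y0:y1,x0:x1]=red(im)[y0:y1,x0:x1]
    n,l,st,_=cv2.connectedComponentsWithStats(m); k=1+np.argmax(st[1:,4]); ys,xs=np.where(l==k)
    p=np.stack([xs,ys],1).astype(np.float32)
    vx,vy,cx,cy=cv2.fitLine(p,cv2.DIST_L2,0,.01,.01).ravel()
    t=(p-[cx,cy])@[vx,vy]; w=len(p)/(np.ptp(t)+1)
    a=np.array([cx,cy])+(t.min()-.5)*np.array([vx,vy]);b=np.array([cx,cy])+(t.max()+.5)*np.array([vx,vy])
    return a,b,w,len(p)
E
python3 - <<'E'
from meas import *
import pickle
t=pickle.load(open('top0.pkl','rb'))
a,b,w,n=rodpx(t,(360,190,470,220)); print(a,b,w,n)
if a[0]<b[0]: a,b=b,a   # a = free end (right)
A=plane(t,*a,.053);B=plane(t,*b,.053); print(A,B,np.linalg.norm(A-B))
ex=(B-A)/np.linalg.norm(B-A); ey=np.array([-ex[1],ex[0],0]); M=(A+B)/2
O=M+ex*.155-ey*.043; O[2]=0; print('O',O,'yaw',np.degrees(np.arctan2(ex[1],ex[0])))
np.savez('dock.npz',O=O,ex=ex,ey=ey)
# rectified image at z=.044 in dock frame, 2px/mm, x -260..130, y 100..-60
im=t
for z in (.008,.044):
    xs=np.arange(-260,130,.5);ys=np.arange(100,-70,-.5)
    X,Y=np.meshgrid(xs,ys); P=O+X[...,None]/1e3*ex+Y[...,None]/1e3*ey+np.array([0,0,z])
    c=(P-im['origin'])@rot(im['orientation']); q=c@im['K'].T; uv=(q[...,:2]/q[...,2:]).astype(np.float32)
    r=cv2.remap(im['color'],uv[...,0],uv[...,1],cv2.INTER_CUBIC)[:,:,::-1].copy()
    for x in range(-250,130,50): cv2.putText(r,str(x),(int((x+260)*2),12),0,.4,(0,255,255),1); cv2.line(r,(int((x+260)*2),15),(int((x+260)*2),25),(0,255,255),1)
    for y in (-50,0,50): cv2.line(r,(0,(100-y)*2),(15,(100-y)*2),(0,255,255),1)
    cv2.imwrite(f'pics/rect{int(z*1000)}.png',r)
E
```

```text
[386.48035 206.49445] [450.54047 204.0511 ] 2.7766216 178
[ 0.47984513 -0.34593268  0.053     ] [ 0.46993742 -0.15521204  0.053     ] 0.19097780996202243
O [ 0.50979215 -0.09355029  0.        ] yaw 92.9737740451881
```

View pics/rect44.png

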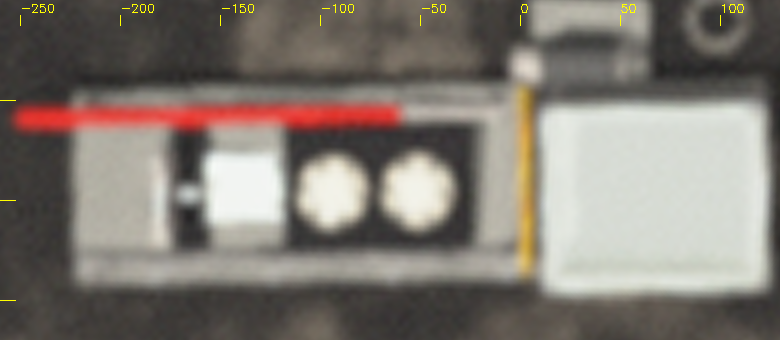

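View pics/rect8.png

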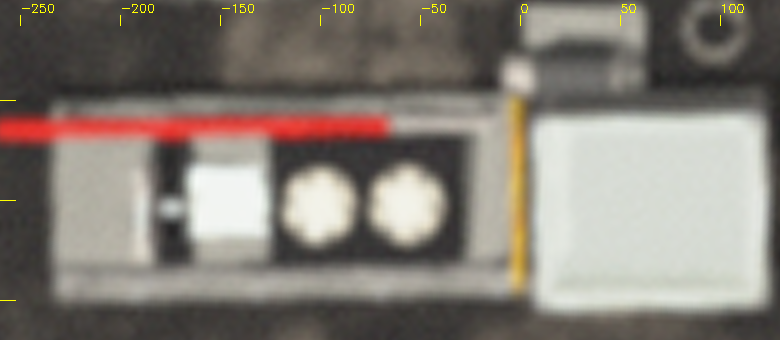

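```bash
cat > goal.py <<'E'
from h import *
from bench import status
d=np.load('dock.npz');O,ex,ey=d['O'],d['ex'],d['ey']
def W(x,y,z): return (O+ex*x/1e3+ey*y/1e3)*1e3+np.array([0,0,z])
def D(p): p=np.array(p)-O; return np.round([p@ex*1e3,p@ey*1e3,p[2]*1e3],1)
def show():
    s=status.sense(); Rm=R.from_rotvec(s['eef_rot']).as_matrix()
    j=Rm[:,1]; print('t',round(s['t'],2),'tcp',np.round(s['eef_pos']*1e3,1),'dock',D(s['eef_pos']),'jawyaw',round(np.degrees(np.arctan2(j[1],j[0])),1),'z',np.round(Rm[:,2],3),'q',np.round(s['qpos'],2),'F',np.round(s['force'],1),'g',round(s['gripper_width']*1e3,1))
    return s
E
python3 - <<'E'
from goal import *
s=show(); g=W(-231,-6,200); print(g,g-s['eef_pos']*1e3, np.degrees(np.arctan2(ex[1],ex[0]))+108-180)
E
```

```text
t 0.1 tcp [225.2 662.4 213.4] dock [769.7 244.9 213.4] jawyaw 71.2 z [-0.    -0.001 -1.   ] q [ 1.21  0.38  1.73 -0.    1.03 -0.03] F [-0.4  0.2  1.6] g 91.1
[ 527.76808617 -323.92795389  200.        ] [ 302.52392944 -986.35077426  -13.35919451] 20.973774045188094
```

Emit:
{"api": "apply_moves", "payload": {"commands": [[[35, -50, 15, 0, 60], [70, -100, 30, 0, 46], [105, -150, 30, -5, 46], [140, -200, 30, -10, 46], [170, -250, 30, -15, 46]]]}}

```text
t: 0.72
eef_pos: [0.3962, 0.4109, 0.2439]
eef_rot: [0.917, 3.005, -0.0]
force: [0.6, 0.0, -0.1]
gripper_width: 0.0464
```

Emit:
{"api": "apply_moves", "payload": {"commands": [[[25, -55, 0, -7, 46], [50, -110, 0, -14, 46], [65, -170, 0, -21, 46], [75, -230, 0, -28, 46], [85, -290, 0, -35, 46]]]}}

```text
t: 1.35
eef_pos: [0.4803, 0.1208, 0.2439]
eef_rot: [-1.78, -2.589, 0.0]
force: [1.7, 0.7, 0.6]
gripper_width: 0.0459
```

Emit:
{"api": "apply_moves", "payload": {"commands": [[[5, -60, 0, 0, 46], [10, -120, 0, 0, 46], [15, -180, 0, 0, 46], [20, -240, 0, 0, 46], [25, -300, 0, 0, 46]]]}}

```text
t: 1.98
eef_pos: [0.5051, -0.1793, 0.2439]
eef_rot: [1.775, 2.592, 0.0]
force: [0.7, 0.6, 0.4]
gripper_width: 0.046
```

```bash
python3 - <<'E'
from goal import *
s=show(); g=W(-231,-6,200); print(g,g-s['eef_pos']*1e3)
E
```

```text
t 1.98 tcp [ 505.1 -179.3  243.9] dock [-85.4   9.1 243.9] jawyaw 21.2 z [ 0. -0. -1.] q [-0.38  0.08  2.05  0.    1.01 -0.75] F [0.7 0.6 0.4] g 46.0
[ 527.76808617 -323.92795389  200.        ] [  22.65767699 -144.61381647  -43.93607996]
```

Emit:
{"api": "apply_moves", "payload": {"commands": [[[9, -58, 0, 0, 46], [17, -116, 0, 0, 46], [23, -145, -20, 0, 46], [23, -145, -80, 0, 46], [23, -145, -130, 0, 46]]]}}

```text
t: 2.6
eef_pos: [0.5278, -0.3224, 0.1119]
eef_rot: [-1.775, -2.591, -0.0]
force: [1.5, -1.1, 0.5]
gripper_width: 0.0458
```

```bash
cat > snap.py <<'E'
import sys,pickle
from goal import *
from bench import vision
n=sys.argv[1]; show()
out=[]
for c,roi in(('top',(290,150,475,245)),('scene',tuple(map(int,sys.argv[2:6])) if len(sys.argv)>5 else None)):
    if roi is None: continue
    im=vision.get_image(c); pickle.dump(im,open(f'{c}_{n}.pkl','wb')); x0,y0,x1,y1=roi
    cv2.imwrite(f'pics/{c}_{n}.png',cv2.resize(im['color'][y0:y1,x0:x1,::-1],None,fx=4.2,fy=4.2,interpolation=cv2.INTER_CUBIC))
E
python3 snap.py a 250 150 440 280
```

```text
t 2.6 tcp [ 527.8 -322.4  111.9] dock [-229.5   -6.1  111.9] jawyaw 21.2 z [-0.001  0.    -1.   ] q [-0.59  0.39  1.94  0.    0.81 -0.96] F [ 1.5 -1.1  0.5] g 45.8
```

View pics/top_a.png

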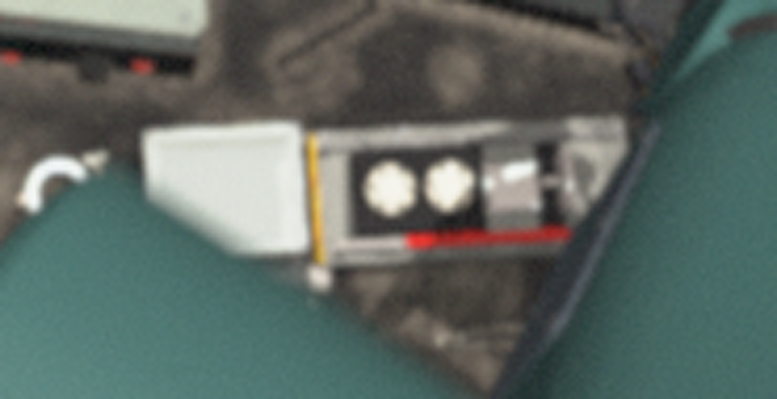

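View pics/scene_a.png

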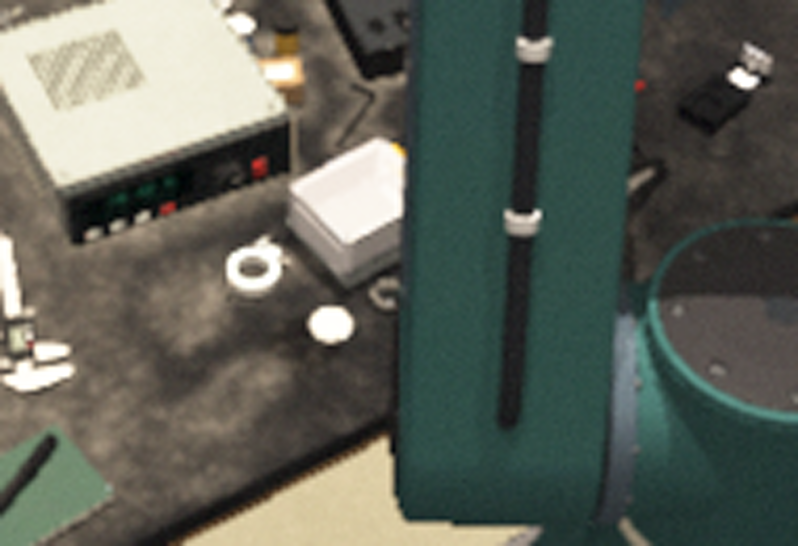

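Emit:
{"api": "apply_moves", "payload": {"commands": [[[0, 0, -40, 0, 46], [0, 0, -70, 0, 46], [0, 0, -85, 0, 46], [0, 0, -90, 0, 46], [0, 0, -90, 0, 46]]]}}

```text
t: 3.32
eef_pos: [0.529, -0.3226, 0.025]
eef_rot: [1.774, 2.592, -0.0]
force: [-0.1, 0.2, 0.4]
gripper_width: 0.0463
```

```bash
python3 - <<'E'
from goal import *
s=show(); print(ey*36,ex*150)
E
```

```text
t 3.33 tcp [ 529.  -322.6   25. ] dock [-229.8   -7.3   25. ] jawyaw 21.2 z [ 0.001 -0.001 -1.   ] q [-0.59  0.53  1.95 -0.    0.67 -0.96] F [-0.1  0.2  0.4] g 46.3
[-35.95152189  -1.86763856   0.        ] [ -7.78182732 149.79800788   0.        ]
```

Emit:
{"api": "apply_moves", "payload": {"commands": [[[-5, 0, 0, 0, 46], [-10, -1, 0, 0, 46], [-16, -1, 0, 0, 46], [-22, -1, 0, 0, 46], [-28, -2, 0, 0, 46]]]}}

```text
t: 3.95
eef_pos: [0.5005, -0.3246, 0.0246]
eef_rot: [1.774, 2.591, 0.0]
force: [2.7, 1.7, 1.6]
gripper_width: 0.0456
```

Emit:
{"api": "apply_moves", "payload": {"commands": [[[-5, 0, 0, 0, 46], [-9, 0, 0, 0, 46], [-10, 0, 0, 0, 46]]]}}

```text
t: 4.32
eef_pos: [0.49, -0.3242, 0.0238]
eef_rot: [-1.774, -2.592, 0.0]
force: [3.0, -1.0, -0.8]
gripper_width: 0.0458
```

```bash
python3 snap.py b 250 150 440 280
```

```text
t 4.33 tcp [ 490.  -324.2   23.8] dock [-229.3   31.7   23.8] jawyaw 21.2 z [-0.  0. -1.] q [-0.62  0.49  2.01 -0.    0.64 -0.99] F [ 3.  -1.  -0.8] g 45.8
```

View pics/top_b.png

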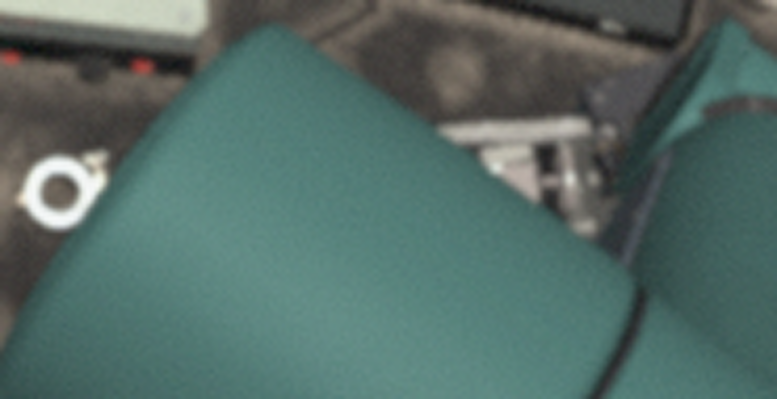

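View pics/scene_b.png

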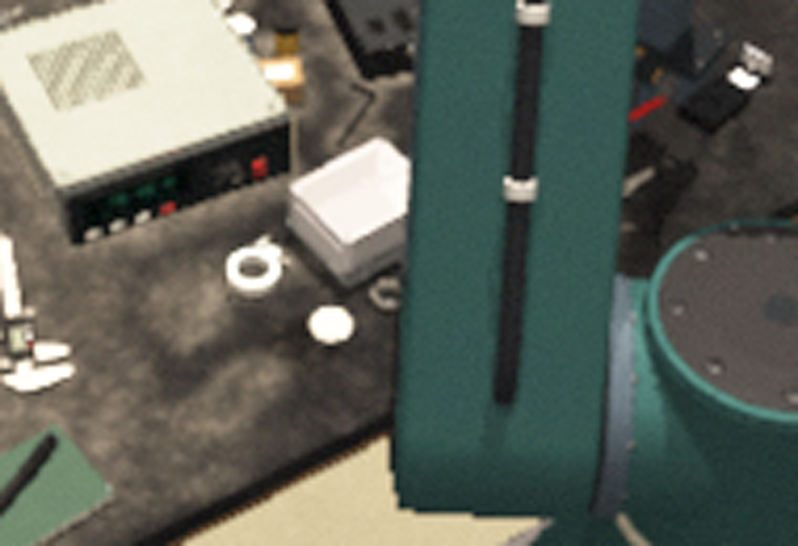

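```bash
cat > rodang.py <<'E'
import sys,pickle
from goal import *
from meas import red
im=pickle.load(open(f'scene_{sys.argv[1]}.pkl','rb'))
m=red(im); m[:, :395]=0; m[:150]=0; m[:,440:]=0; m[215:]=0
ys,xs=np.where(m); print('red px',len(xs), 'x',xs.min(),xs.max(),'y',ys.min(),ys.max())
p=np.stack([xs,ys],1).astype(float); c=p.mean(0); print('centroid',c)
best=[]
for a in np.arange(0,1.46,.05):
    th=np.arctan2(-19,23)+a; y,z=62+30*np.sin(th),30+30*np.cos(th)
    q=[proj(im,W(x,y,z)/1e3) for x in(-250,-200)]
    d=(q[1]-q[0])/np.linalg.norm(q[1]-q[0]); n=np.array([-d[1],d[0]])
    best.append((a,round(float((c-q[0])@n),2),np.round(q[0],1),round(y,1),round(z,1)))
for b in best: 
    if abs(b[1])<2: print(*b)
E
python3 rodang.py b
```

```text
red px 15 x 400 407 y 173 177
centroid [403.73333333 175.06666667]
0.8 -1.75 [406.6 171.5] 65.3 59.8
0.8500000000000001 -1.43 [406.9 171.8] 66.8 59.6
0.9 -1.1 [407.1 172. ] 68.2 59.3
0.9500000000000001 -0.77 [407.3 172.3] 69.7 59.0
1.0 -0.42 [407.5 172.6] 71.1 58.6
1.05 -0.07 [407.8 172.8] 72.6 58.1
1.1 0.28 [408.  173.1] 73.9 57.5
1.1500000000000001 0.64 [408.2 173.4] 75.3 56.9
1.2000000000000002 1.0 [408.4 173.7] 76.6 56.2
1.25 1.36 [408.5 174. ] 77.9 55.4
1.3 1.72 [408.7 174.3] 79.2 54.6
```

Emit:
{"api": "apply_moves", "payload": {"commands": [[[0, 5, 0, 0, 46], [0, 10, 0, 0, 46], [-1, 15, 0, 0, 46], [-1, 18, 0, 0, 46], [-1, 21, 0, 0, 46]]]}}

```text
t: 5.05
eef_pos: [0.4895, -0.3031, 0.024]
eef_rot: [1.774, 2.592, -0.0]
force: [1.9, -3.4, 0.2]
gripper_width: 0.0461
```

Emit:
{"api": "apply_moves", "payload": {"commands": [[[0, 4, 0, 0, 46], [0, 8, 0, 0, 46], [-1, 12, 0, 0, 46], [-1, 16, 0, 0, 46], [-1, 20, 0, 0, 46]]]}}

```text
t: 5.68
eef_pos: [0.4884, -0.283, 0.0239]
eef_rot: [1.774, 2.592, -0.0]
force: [2.5, -4.1, 0.1]
gripper_width: 0.0459
```

```bash
python3 snap.py c 250 150 440 280; python3 rodang.py c
```

```text
t 5.67 tcp [ 488.4 -283.    23.9] dock [-188.1   31.2   23.9] jawyaw 21.2 z [ 0. -0. -1.] q [-0.57  0.47  2.06 -0.    0.62 -0.94] F [ 2.5 -4.1  0.1] g 45.9
red px 4 x 400 402 y 176 177
centroid [401.  176.5]
0.8 -1.74 [406.6 171.5] 65.3 59.8
0.8500000000000001 -1.42 [406.9 171.8] 66.8 59.6
0.9 -1.09 [407.1 172. ] 68.2 59.3
0.9500000000000001 -0.75 [407.3 172.3] 69.7 59.0
1.0 -0.41 [407.5 172.6] 71.1 58.6
1.05 -0.06 [407.8 172.8] 72.6 58.1
1.1 0.3 [408.  173.1] 73.9 57.5
1.1500000000000001 0.66 [408.2 173.4] 75.3 56.9
1.2000000000000002 1.02 [408.4 173.7] 76.6 56.2
1.25 1.38 [408.5 174. ] 77.9 55.4
1.3 1.75 [408.7 174.3] 79.2 54.6
```

View pics/top_c.png

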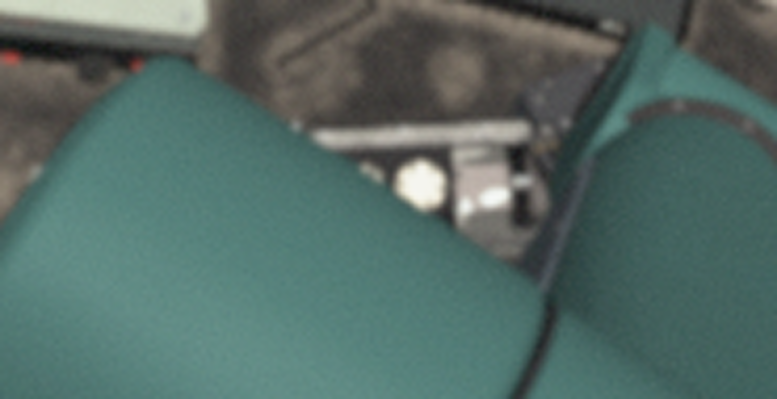

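View pics/scene_c.png

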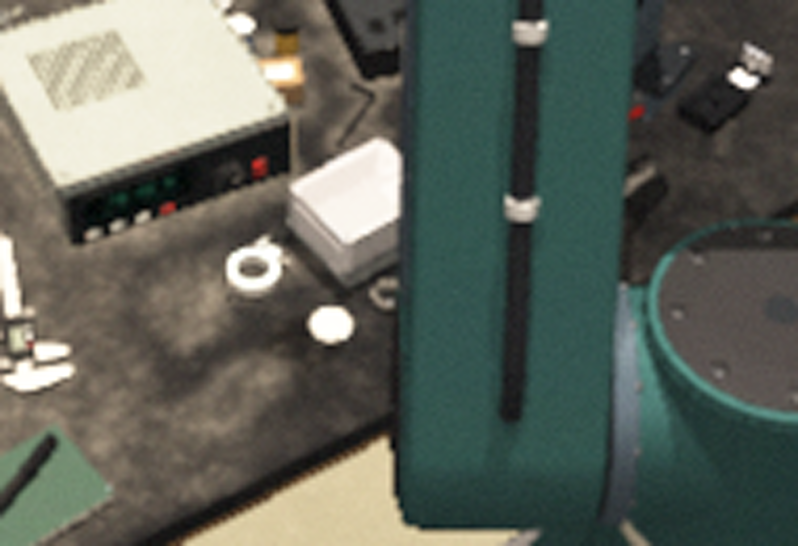

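Emit:
{"api": "apply_moves", "payload": {"commands": [[[0, 6, 0, 0, 46], [-1, 12, 0, 0, 46], [-1, 18, 0, 0, 46], [-1, 24, 0, 0, 46], [-2, 30, 0, 0, 46]]]}}

```text
t: 6.4
eef_pos: [0.4864, -0.2528, 0.0239]
eef_rot: [1.774, 2.593, -0.0]
force: [2.0, -3.2, 0.1]
gripper_width: 0.0455
```

Emit:
{"api": "apply_moves", "payload": {"commands": [[[0, 6, 0, 0, 46], [-1, 12, 0, 0, 46], [-1, 18, 0, 0, 46], [-1, 24, 0, 0, 46], [-2, 30, 0, 0, 46]]]}}

```text
t: 7.02
eef_pos: [0.4844, -0.2229, 0.0239]
eef_rot: [1.774, 2.592, 0.0]
force: [1.9, -3.2, 0.8]
gripper_width: 0.0457
```

```bash
python3 snap.py d 250 150 440 280
```

```text
t 7.03 tcp [ 484.4 -222.9   23.9] dock [-127.8   32.1   23.9] jawyaw 21.2 z [ 0. -0. -1.] q [-0.47  0.43  2.12 -0.    0.59 -0.85] F [ 1.9 -3.2  0.8] g 45.7
```

View pics/top_d.png

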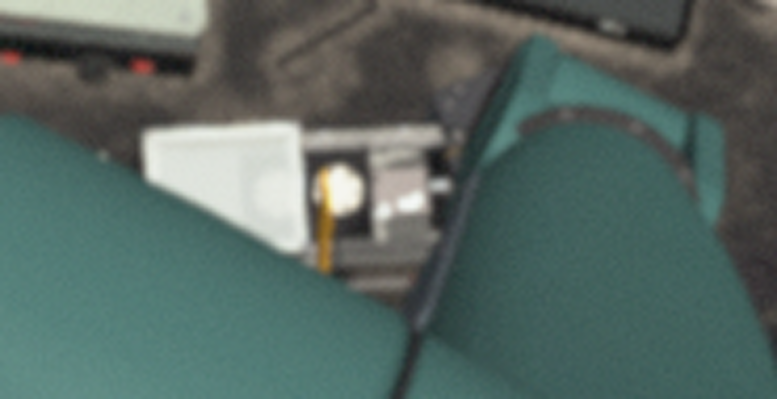

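View pics/scene_d.png

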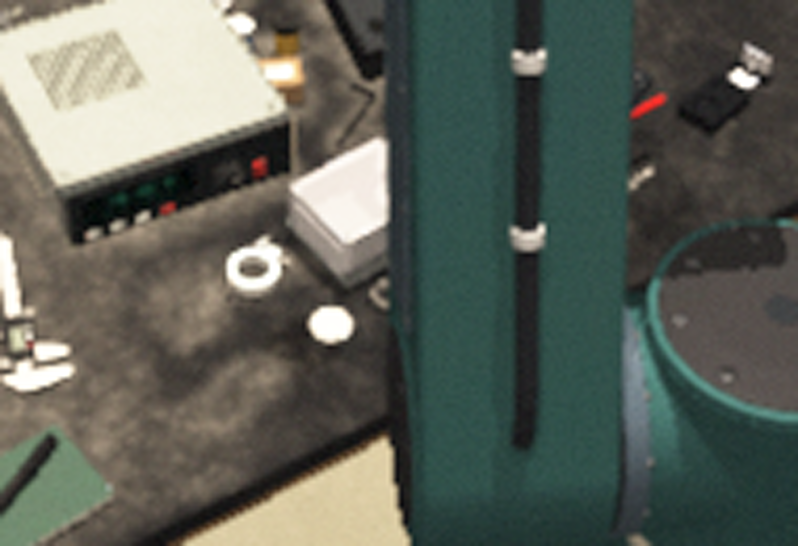

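Emit:
{"api": "apply_moves", "payload": {"commands": [[[0, 5, 0, 0, 46], [0, 10, 0, 0, 46], [0, 15, 0, 0, 46], [-1, 20, 0, 0, 46], [-1, 25, 0, 0, 46]]]}}

```text
t: 7.75
eef_pos: [0.4833, -0.1979, 0.024]
eef_rot: [1.774, 2.592, 0.0]
force: [2.5, -3.2, -0.5]
gripper_width: 0.0463
```

Emit:
{"api": "apply_moves", "payload": {"commands": [[[0, 4, 0, 0, 46], [0, 8, 0, 0, 46], [0, 12, 0, 0, 46], [-1, 16, 0, 0, 46], [-1, 19, 0, 0, 46]]]}}

```text
t: 8.38
eef_pos: [0.4824, -0.179, 0.024]
eef_rot: [1.774, 2.592, 0.0]
force: [2.7, -2.4, 0.5]
gripper_width: 0.0459
```

```bash
python3 snap.py e 250 150 440 280
```

```text
t 8.38 tcp [ 482.4 -179.    24. ] dock [-83.9  31.7  24. ] jawyaw 21.2 z [ 0. -0. -1.] q [-0.4   0.41  2.15  0.    0.57 -0.77] F [ 2.7 -2.4  0.5] g 45.9
```

View pics/top_e.png

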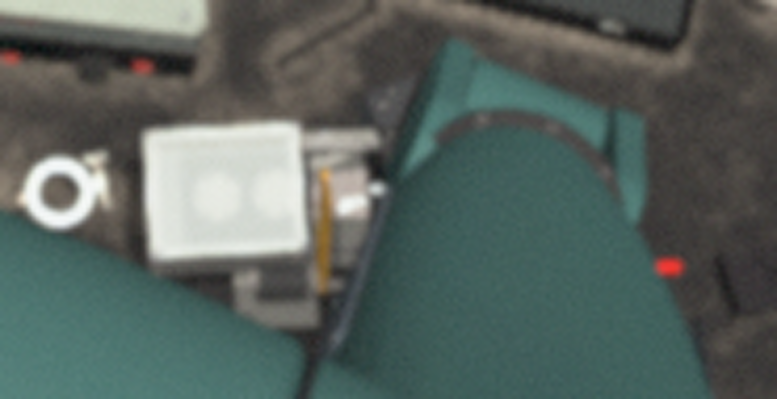

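Both flanges show through the cover (215,195 and 275,195), with the shutter still up; about 9 mm remain. I'll creep until contact.

Emit:
{"api": "apply_moves", "payload": {"commands": [[[0, 2, 0, 0, 46], [0, 4, 0, 0, 46], [0, 5, 0, 0, 46], [0, 6, 0, 0, 46], [0, 7, 0, 0, 46]]]}}

```text
t: 9.1
eef_pos: [0.4823, -0.1722, 0.0239]
eef_rot: [-1.774, -2.592, 0.0]
force: [1.1, -4.0, -0.0]
gripper_width: 0.0459
```

Emit:
{"api": "apply_moves", "payload": {"commands": [[[0, 1, 0, 0, 46], [0, 2, 0, 0, 46], [0, 2, 0, 0, 46]]]}}

```text
t: 9.48
eef_pos: [0.4823, -0.1701, 0.0239]
eef_rot: [-1.774, -2.592, 0.0]
force: [2.1, -2.0, 0.3]
gripper_width: 0.046
```

Emit:
{"api": "apply_moves", "payload": {"commands": [[[0, 1, 0, 0, 46], [0, 2, 0, 0, 46], [0, 2, 0, 0, 46]]]}}

```text
t: 9.85
eef_pos: [0.4824, -0.1682, 0.0239]
eef_rot: [-1.774, -2.592, -0.0]
force: [1.7, -2.5, 0.5]
gripper_width: 0.046
```

Emit:
{"api": "apply_moves", "payload": {"commands": [[[0, 1, 0, 0, 46], [0, 2, 0, 0, 46], [0, 2, 0, 0, 46]]]}}

```text
t: 10.22
eef_pos: [0.4824, -0.1662, 0.0239]
eef_rot: [-1.774, -2.592, -0.0]
force: [1.2, -2.8, -0.4]
gripper_width: 0.0459
```

Emit:
{"api": "apply_moves", "payload": {"commands": [[[0, 1, 0, 0, 46], [0, 2, 0, 0, 46], [0, 2, 0, 0, 46]]]}}

```text
t: 10.6
eef_pos: [0.4825, -0.1653, 0.0241]
eef_rot: [1.773, 2.592, -0.001]
force: [-2.2, -17.9, 0.4]
gripper_width: 0.0459
```

```bash
python3 snap.py f 250 150 440 280
```

```text
t 10.6 tcp [ 482.5 -165.3   24.1] dock [-70.2  31.   24.1] jawyaw 21.2 z [ 0.    -0.001 -1.   ] q [-0.38  0.41  2.16 -0.    0.57 -0.74] F [ -2.2 -17.9   0.4] g 45.9
```

View pics/top_f.png

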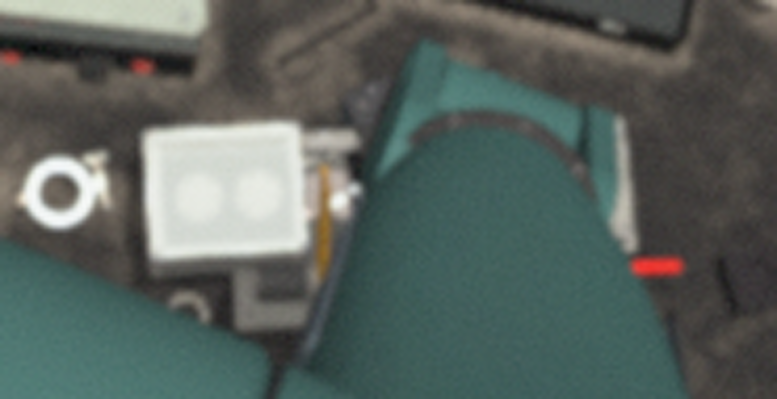

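Emit:
{"api": "apply_moves", "payload": {"commands": [[[0, -2, 0, 0, 46], [0, -5, 0, 0, 46], [0, -10, 0, 0, 46], [1, -16, 0, 0, 46], [1, -20, 0, 0, 46]]]}}

```text
t: 11.32
eef_pos: [0.4835, -0.1847, 0.024]
eef_rot: [1.775, 2.592, 0.0]
force: [2.1, 2.1, 0.1]
gripper_width: 0.0461
```

```bash
python3 snap.py g; python3 - <<'E'
from goal import *
import pickle
for n in 'fg':
    im=pickle.load(open(f'top_{n}.pkl','rb'))
    g=cv2.cvtColor(im['color'],cv2.COLOR_RGB2GRAY).astype(int)
    for (u0,u1) in((330,345),(346,358)):
        roi=g[188:206,u0:u1]; print(n,u0,roi.max(),roi.min())
    xs=[round(proj(im,W(x,0,33)/1e3)[0],1) for x in (61-23,61+23,61)]; print(xs)
E
```

```text
t 11.32 tcp [ 483.5 -184.7   24. ] dock [-89.6  30.9  24. ] jawyaw 21.2 z [ 0. -0. -1.] q [-0.41  0.42  2.15  0.    0.58 -0.78] F [2.1 2.1 0.1] g 46.1
f 330 233 210
f 346 234 212
[np.float64(352.5), np.float64(337.3), np.float64(344.9)]
g 330 233 212
g 346 233 211
[np.float64(352.5), np.float64(337.3), np.float64(344.9)]
```

View pics/top_g.png

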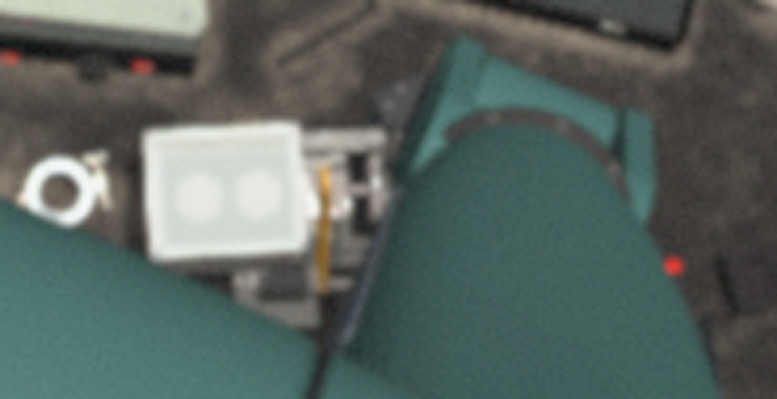

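Emit:
{"api": "apply_moves", "payload": {"commands": [[[6, 0, 0, 0, 46], [13, 0, 0, 0, 46], [20, 0, 0, 0, 46], [27, 0, 0, 0, 46], [33, 0, 0, 0, 46]]]}}

```text
t: 12.0
eef_pos: [0.5167, -0.1842, 0.0238]
eef_rot: [-1.774, -2.592, 0.0]
force: [-0.3, 0.0, -1.1]
gripper_width: 0.0462
```

Emit:
{"api": "apply_moves", "payload": {"commands": [[[5, 0, 0, 0, 46], [8, 0, 0, 0, 46], [8, -1, 10, 0, 46], [8, -2, 30, 0, 46], [8, -3, 50, 0, 46]]]}}

```text
t: 12.62
eef_pos: [0.5245, -0.1875, 0.0758]
eef_rot: [1.774, 2.592, 0.0]
force: [-0.4, 0.3, 0.2]
gripper_width: 0.046
```

Emit:
{"api": "apply_moves", "payload": {"commands": [[[0, -5, 40, 0, 46], [0, -25, 90, 0, 46], [0, -60, 130, 0, 46], [0, -120, 140, 0, 46], [0, -180, 140, 0, 46]]]}}

```text
t: 13.25
eef_pos: [0.5247, -0.3693, 0.2174]
eef_rot: [1.772, 2.59, -0.0]
force: [1.0, 0.4, 0.9]
gripper_width: 0.046
```

```bash
python3 snap.py i 250 150 440 280
```

```text
t 13.25 tcp [ 524.7 -369.3  217.4] dock [-276.2   -0.6  217.4] jawyaw 21.2 z [ 0.003 -0.002 -1.   ] q [-0.65  0.28  1.86  0.    1.   -1.02] F [1.  0.4 0.9] g 46.0
```

View pics/top_i.png

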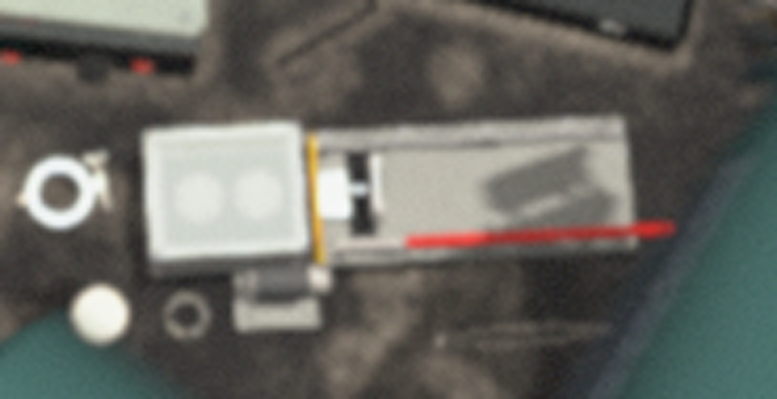

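```bash
python3 - <<'E'
from goal import *
import pickle
from meas import rodpx
im=pickle.load(open('top_i.pkl','rb')); print(D(plane(im,290+382/4.2,150+180/4.2,.044)))
print(rodpx(im,(360,190,470,220))[:2])
from bench import finish_job,status
s=status.sense(); print(s['qvel'].round(3),s['force'])
E
```

```text
[-47.   -0.6  44. ]
(array([387.51715, 207.32248], dtype=float32), array([449.54947, 203.87642], dtype=float32))
[ 0.058 -0.025  0.065  0.016 -0.001  0.06 ] [0.8512827  0.48884122 0.21803937]
```

Emit:
{"api": "apply_moves", "payload": {"commands": [[[0, 0, 0, 0, 46], [0, 0, 0, 0, 46], [0, 0, 0, 0, 46]]]}}

```text
t: 13.72
eef_pos: [0.5245, -0.3663, 0.2142]
eef_rot: [1.773, 2.593, 0.0]
force: [-0.6, 1.3, -0.5]
gripper_width: 0.046
```

```bash
python3 -c "
from bench import finish_job
print(finish_job())"
```

```text
the job is handed in; nothing more can be done
None
```

The carrier is parked home under the dust cover with the shutter shut behind it, and I handed the job in at about 13.7 s of the 42 s allowed.

I turned the hand about 18° so one finger held the rod aside while the other pushed the plate. The shutter stood at roughly 1.05–1.1 rad; the arm partly hid it, so I estimated this from the rod's visible end. I pushed the carrier until the force rose to about 18 N, backed off 20 mm, let the rod swing back and raised the hand clear.

**Last checks:**
- **Carrier:** the push plate's rear face measured at dock x of about -47 mm against a nominal -48, which is within calibration error. Both flanges can be seen through the cover where they should be, and did not shift when the hand withdrew.
- **Shutter:** in the last picture the plate looks as it did at the start, and the rod is back to within about 1 pixel of its starting place.
- **Other things:** the ring clamp, blank cap and centring ring, checked by eye, are where they were. The arm partly covered the tweezers in the last picture, and I did not re-check the calliper and drivers.
- **Disagreement:** the end stop was met about 4 mm later than my assumed finger size predicted. I put this down to the fingertips being slimmer than assumed.

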